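# Sort the swapped microscope objectives back onto their own dishes

## Task

The four microscope objectives have been parked on one another's dishes: move them so that each stands upright, flat inside the rim of the dish of its own colour. The empty grey dish is there as a stopover while you swap them. They are delicate optics: set them down rather than drop them and do not let any tip over. Leave the amber oil bottle standing where it is.

Things in the scene. Friction and masses are not known exactly. Their poses are not given: they have to be found in the camera images.
- lens_red_center (a point): microscope objective with red band: upright metal cylinder, 32 mm diameter, 56 mm tall, 130 to 250 g; bare metal barrel below, red band and conical shoulder from 34 to 51 mm up, dark nose 17 mm wide on top, brass foot 27 mm wide. This point: on its axis half-way up, 28 mm above its underside; z up along the axis. Side straight, 32 mm wide, from 5 to 41 mm above its underside: grasp there.
- lens_yellow_center (a point): microscope objective with yellow band: upright metal cylinder, 32 mm diameter, 56 mm tall, 130 to 250 g; bare metal barrel below, yellow band and conical shoulder from 34 to 51 mm up, dark nose 17 mm wide on top, brass foot 27 mm wide. This point: on its axis half-way up, 28 mm above its underside; z up along the axis. Side straight, 32 mm wide, from 5 to 41 mm above its underside: grasp there.
- lens_green_center (a point): microscope objective with green band: upright metal cylinder, 32 mm diameter, 56 mm tall, 130 to 250 g; bare metal barrel below, green band and conical shoulder from 34 to 51 mm up, dark nose 17 mm wide on top, brass foot 27 mm wide. This point: on its axis half-way up, 28 mm above its underside; z up along the axis. Side straight, 32 mm wide, from 5 to 41 mm above its underside: grasp there.
- lens_blue_center (a point): microscope objective with blue band: upright metal cylinder, 32 mm diameter, 56 mm tall, 130 to 250 g; bare metal barrel below, blue band and conical shoulder from 34 to 51 mm up, dark nose 17 mm wide on top, brass foot 27 mm wide. This point: on its axis half-way up, 28 mm above its underside; z up along the axis. Side straight, 32 mm wide, from 5 to 41 mm above its underside: grasp there.
- dish_red: red round parking dish, fixed to the table: 62 mm outer diameter, floor 5 mm above the table, raised rim 6 mm wide and 8 mm above the table, so the recess is 50 mm in diameter and 3 mm deep. Origin: centre of its underside on the table; z up.
- dish_yellow: yellow round parking dish, fixed to the table: 62 mm outer diameter, floor 5 mm above the table, raised rim 6 mm wide and 8 mm above the table, so the recess is 50 mm in diameter and 3 mm deep. Origin: centre of its underside on the table; z up.
- dish_green: green round parking dish, fixed to the table: 62 mm outer diameter, floor 5 mm above the table, raised rim 6 mm wide and 8 mm above the table, so the recess is 50 mm in diameter and 3 mm deep. Origin: centre of its underside on the table; z up.
- dish_blue: blue round parking dish, fixed to the table: 62 mm outer diameter, floor 5 mm above the table, raised rim 6 mm wide and 8 mm above the table, so the recess is 50 mm in diameter and 3 mm deep. Origin: centre of its underside on the table; z up.
- dish_spare: grey round parking dish (the spare one, empty at the start), fixed to the table: 62 mm outer diameter, floor 5 mm above the table, raised rim 6 mm wide and 8 mm above the table, so the recess is 50 mm in diameter and 3 mm deep. Origin: centre of its underside on the table; z up.
- oil_center (a point): small loose amber immersion-oil bottle with a black cap and paper label, 26 mm in diameter, 58 mm tall, standing among the dishes; the point is on its axis half-way up (29 mm). Not to be moved.
There are look-alikes about, which are no part of the job. Several things look just like the dish_blue: the one meant starts farthest from the robot's base. Of the things that look like the dish_red, the smaller one is meant.

How it is judged:
By the outcome, as a careful person would: the job done as asked, in the order asked, and still so for the second after the job is handed in, with the robot touching nothing.
It also fails if it takes over 136 s, if anything falls off the work surface, if the arm or the gripper's body presses on something with over 40 N, if the wrist force passes 120 N, or if a joint passes its speed limit or range.

## Robot

A 6-joint arm with a two-finger parallel gripper is mounted at the origin on the work surface. World frame = base frame: x ahead of the robot, y to its left, z up, the work surface at z = 0. Lengths are in m, angles in rad, forces in N, time in s.
With the tool pointing down it reaches from about 0.35 to 0.85 m from the base axis. Payload 8.1 kg.
Tool frame: the origin (TCP) lies on the centre line of the jaws, within the pads' length; the fingertips stand 8 mm ahead of it and the grasp point (between the pads) lies 11 mm behind it (ctrl.finger_overhang is the distance from the TCP to the fingertips, in m); z points along the fingers, y is the line along which they close (so a half turn about z gives the same grasp; the last joint's range is limited). The gripper opens to 85 mm and grips with 20 to 120 N. Pads are 22 mm wide; open, the fingers measure 114 mm over their backs; the gripper's body (76 mm by 85 mm) begins 54 mm behind the grasp point. The pads swing forward as they close: fully open they stand 13 mm farther back than shut.
Start: joints at [-1.321, 0.13, 1.488, -0, 1.523, -0.085], TCP at [0.197, -0.567, 0.239] pointing down, gripper open.
Joint ranges: [-2.96, 2.96], [-0.89, 2.26], [0.02, 2.5], [-1.34, 4.48], [0, 2.73], [-2.66, 2.66]. Speed limits (rad/s): [2.39, 2.39, 2.79, 3.14, 3.14, 3.14].

## Interface

Orientations are given as a unit quaternion [x, y, z, w].
In Python, from bench import status, imaging, ctrl gives the robot as it stands.
- The arm moves only by the shell command python3 -m handwheel 'ROWS'. ROWS is JSON, a list of rows, each a list of 3 entries, a list of its own where there are three numbers: the closure, from -1 (fully open) to 1 (shut), then the shift along the tool's x, y, z in cm, then the turn, a rotation vector about the tool's x, y, z in degrees. A call has 1 to 5 rows; each row is the pose to reach, as a shift and turn from the pose commanded when the call began, along the tool's axes at that moment; what a row does not reach only later rows make up. A row lasts 1/10 s, in which the tool goes at most 50 mm and 8.59 degrees, less where a joint would pass 70% of its speed; a pose out of reach is approached as far as the arm can. A call with a gripper value outside its range is refused whole. The fingers move at their own pace and stop on an object; the grip force is fixed at half the most. Time passes only in rows, so rows that repeat a pose let the fingers close. It gives the time, the measured TCP pose, the force, the opening and the grip force at its end, in the units of the state.
- status.read_state(): the state, without advancing time (a new reading comes with each control period).
- imaging.snapshot(name): name is "scene" or "top" or "wrist"; returns a dict with "pixels" (420x560x3 uint8, red, green, blue), "fx", "fy", "cx", "cy" (pixels), "world_to_cam" (4x4, takes a point from world to camera coordinates); the wrist camera has in their place "T_tool_cam" (4x4, takes a point from camera to tool coordinates, whose origin is the TCP and whose axes are the flange's). Camera axes: x right, y down, z forward; pixel columns grow to the right and rows downward; lengths in m; the calibration is good to about 2 mm. A picture is of the moment at which its call begins: read the wrist's pose just before it. There is no depth.
- ctrl.close_job(): hands the job in; it is judged then, once.
The state is a dict: "time": time; "joints": joint angles; "joint_velocities": joint speeds; "joint_efforts": joint torques, N m; "position": TCP position; "tcp_rot": TCP orientation; "contact_force": force on the tool from outside, world axes, zero at the start; "ft_torque": the same for the moment, N m; "width": finger opening in m; "grasp_force": force on a finger pad.
Only numpy, scipy, OpenCV 4.12 (cv2) and the standard library are available. Lean on these libraries where they do the work, as an engineer would, in place of code of your own. Each camera call takes 0.05 s, during which the arm holds its last target. There are 200 camera calls.

## Working session

There is one attempt and no reset: what is moved stays moved. The work goes in short steps, Python scripts to look and compute and a shell command to move; the robot and the scene stay as the last step left them, time stands still between calls to the robot, and variables do not carry over. Pictures are saved under pics/ and viewed, at most 14 in all, crops included, and the job is handed in when it is done.

```bash
mkdir -p pics; ls
python3 - <<'E'
from bench import status, imaging, ctrl
import cv2,numpy as np
print(status.read_state())
for n in("top","scene"):
    s=imaging.snapshot(n); cv2.imwrite(f"pics/{n}0.png",s["pixels"][:,:,::-1]); np.savez(f"{n}0.npz",**s)
    print(n,s["fx"],s["cx"],s["cy"],np.round(s["world_to_cam"],3).tolist())
E
```

```text
pics
{'time': 0.0, 'joints': array([-1.32135876e+00,  1.31103676e-01,  1.48926081e+00,  1.59838303e-05,
        1.52297277e+00, -8.53684407e-02]), 'joint_velocities': array([ 0.00022577, -0.00042423, -0.00152385,  0.00057334, -0.00011418,
       -0.00019665]), 'joint_efforts': array([-4.43241288e-04, -5.69407010e+01, -5.00543618e+01, -2.81649436e-04,
        1.51442410e-02, -7.92522570e-06]), 'position': array([ 0.1970692 , -0.56617143,  0.23828888]), 'tcp_rot': array([ 9.86020499e-01,  1.66621774e-01, -6.35231729e-05, -8.70023705e-04]), 'contact_force': array([-0.10623123,  0.00922419,  1.01843549]), 'ft_torque': array([ 0.06239751, -0.01279093,  0.00317515]), 'grasp_force': 0.0, 'width': 0.08578134442290444}
top 385.4482656176912 279.41903825739183 211.19451427673272 [[0.016, -1.0, -0.015, -0.043], [-0.984, -0.013, -0.179, 0.488], [0.179, 0.018, -0.984, 0.647], [0.0, 0.0, 0.0, 1.0]]
scene 418.0866973307756 270.9582784765474 206.750399101024 [[0.592, 0.806, -0.005, -0.233], [0.484, -0.36, -0.798, -0.208], [-0.645, 0.469, -0.603, 1.112], [0.0, 0.0, 0.0, 1.0]]
```

View pics/top0.png

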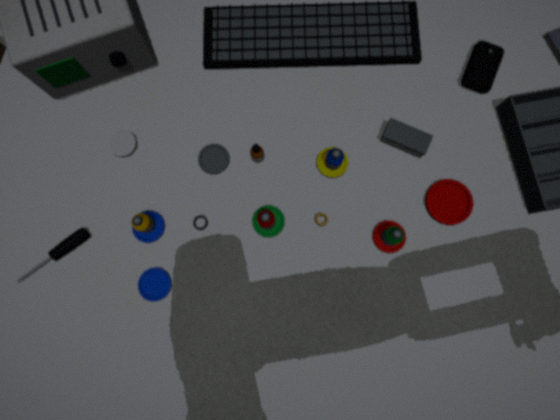

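View pics/scene0.png

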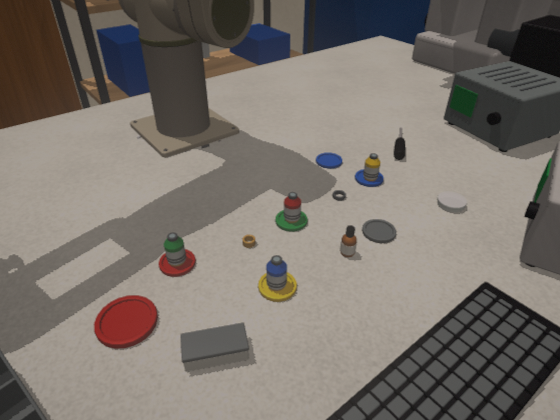

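The top view shows yellow lens on blue dish (148,226), red on green (268,221), blue on yellow (332,162) and green on the small red dish (390,236). The spare grey dish is at (214,159) and the bottle at (257,152). The decoy blue dish is at (155,284) and the large red one at (449,201). The scene view agrees.

```bash
cat > h.py <<'E'
import numpy as np,cv2
def ray(s,uv,z):
    W=np.array(s["world_to_cam"]);R,t=W[:3,:3],W[:3,3];c=-R.T@t
    d=R.T@np.array([(uv[0]-s["cx"])/s["fx"],(uv[1]-s["cy"])/s["fy"],1]);return c+d*(z-c[2])/d[2]
def blobs(img,mn=25):
    hsv=cv2.cvtColor(np.ascontiguousarray(img),cv2.COLOR_RGB2HSV);out=[]
    for n,rs in dict(red=[(0,6),(174,180)],yellow=[(18,34)],green=[(45,90)],blue=[(100,125)]).items():
        m=sum(cv2.inRange(hsv,(a,140,40),(b,255,255)) for a,b in rs)
        for c in cv2.findContours(m,cv2.RETR_EXTERNAL,cv2.CHAIN_APPROX_NONE)[0]:
            if cv2.contourArea(c)>mn: out.append((n,c))
    return out
E
python3 - <<'E'
from h import *
for v,z in(("top",.008),("scene",.008)):
    s=np.load(v+"0.npz")
    for n,c in blobs(s["pixels"]):
        x,y,w,h=cv2.boundingRect(c)
        if cv2.contourArea(c)>6000: continue
        P=np.array([ray(s,p[0],z)[:2] for p in cv2.convexHull(c)],np.float32)
        (cx,cy),r=cv2.minEnclosingCircle(P)
        q=ray(s,(x+w/2,y+h/2),.043)
        print(v,n,(x,y,w,h),"dish",round(cx,3),round(cy,3),"r",round(r,4),"R",round(np.hypot(cx,cy),3),"band",q.round(3)[:2])
E
python3 - <<'E'
import cv2
a=cv2.imread("pics/top0.png")[130:260,120:420]
cv2.imwrite("pics/topc.png",cv2.resize(a,(780,338),interpolation=cv2.INTER_CUBIC))
E
```

```text
top red (373, 221, 32, 32) dish 0.451 -0.239 r 0.0298 R 0.51 band [ 0.445 -0.23 ]
top red (258, 210, 16, 18) dish 0.481 -0.01 r 0.0166 R 0.481 band [ 0.474 -0.012]
top red (426, 179, 47, 46) dish 0.519 -0.354 r 0.0443 R 0.628 band [ 0.509 -0.34 ]
top yellow (133, 214, 17, 17) dish 0.471 0.226 r 0.0169 R 0.522 band [0.465 0.211]
top yellow (317, 148, 31, 29) dish 0.593 -0.135 r 0.03 R 0.608 band [ 0.581 -0.132]
top green (387, 232, 16, 12) dish 0.452 -0.25 r 0.0148 R 0.516 band [ 0.443 -0.241]
top green (253, 206, 31, 31) dish 0.476 -0.015 r 0.0293 R 0.477 band [ 0.47  -0.017]
top green (35, 57, 38, 14) dish 0.797 0.433 r 0.0395 R 0.907 band [0.775 0.408]
top blue (138, 268, 33, 33) dish 0.356 0.192 r 0.0302 R 0.405 band [0.356 0.18 ]
top blue (133, 211, 31, 31) dish 0.464 0.212 r 0.03 R 0.51 band [0.458 0.198]
top blue (327, 150, 16, 16) dish 0.603 -0.14 r 0.0162 R 0.619 band [ 0.589 -0.137]
scene red (95, 296, 62, 52) dish 0.518 -0.355 r 0.046 R 0.628 band [ 0.553 -0.358]
scene red (159, 250, 36, 25) dish 0.453 -0.24 r 0.0303 R 0.513 band [ 0.491 -0.253]
scene red (285, 198, 15, 9) dish 0.436 0.02 r 0.0162 R 0.436 band [ 0.476 -0.011]
scene yellow (259, 273, 38, 28) dish 0.596 -0.136 r 0.0314 R 0.612 band [ 0.625 -0.157]
scene yellow (366, 158, 14, 10) dish 0.428 0.261 r 0.0212 R 0.502 band [0.468 0.214]
scene green (535, 159, 16, 43) dish 0.693 0.505 r 0.1 R 0.857 band [0.715 0.433]
scene green (450, 85, 27, 32) dish 0.338 0.743 r 0.1167 R 0.816 band [0.391 0.655]
scene blue (356, 171, 27, 14) dish 0.466 0.21 r 0.0289 R 0.511 band [0.504 0.165]
scene blue (317, 154, 25, 12) dish 0.358 0.192 r 0.029 R 0.406 band [0.404 0.148]
scene blue (97, 25, 50, 58) dish -0.732 0.163 r 0.3869 R 0.75 band [-0.58   0.057]
scene blue (247, 24, 42, 18) dish -0.637 0.686 r 0.1385 R 0.936 band [-0.487  0.632]
scene blue (328, 0, 102, 44) dish -0.482 1.383 r 0.4664 R 1.465 band [-0.336  1.122]
```

View pics/topc.png

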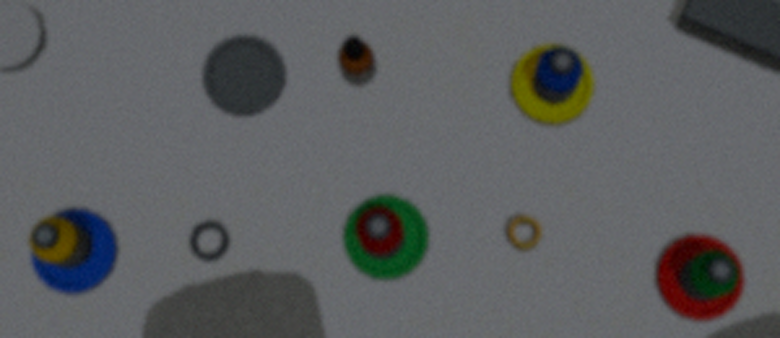

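```bash
cat >> h.py <<'E'
from scipy.spatial.transform import Rotation as Ro
def go(x,y,z,st=None):
    """shift (cm) and turn (deg) in tool axes to reach x,y,z with tool x=+Y, y=+X, z=down"""
    from bench import status
    st=st or status.read_state(); R=Ro.from_quat(st["tcp_rot"])
    T=Ro.from_matrix(np.array([[0,1,0],[1,0,0],[0,0,-1.]]))
    print("t",round(st["time"],2),"pos",st["position"].round(4),"w",round(st["width"],4),"shift",(R.inv().apply(np.array([x,y,z])-st["position"])*100).round(2),"turn",np.degrees((R.inv()*T).as_rotvec()).round(1))
E
python3 - <<'E'
from h import *
s=np.load("top0.npz"); f=lambda u,v:(120+u/2.6,130+v/2.6)
print("spare",ray(s,f(244,75),.008)[:2].round(3))
print("bottle cap",ray(s,f(352,47),.058)[:2].round(3))
for n,u in dict(blue=(563,60),yellow=(45,236),red=(378,226),green=(720,270)).items(): print("nose",n,ray(s,f(*u),.061)[:2].round(4))
go(.449,-.243,.14)
E
python3 -m handwheel '[[-1,[34,-22.5,5],[0,0,-42]],[-1,[34,-22.5,5],[0,0,-42]],[-1,[34,-22.5,5],[0,0,-42]],[-1,[34,-22.5,5],[0,0,-42]],[-1,[34,-22.5,5],[0,0,-42]]]'
python3 -c "
from h import *
go(.449,-.243,.14)"
```

```text
spare [0.597 0.094]
bottle cap [0.602 0.009]
nose blue [ 0.5928 -0.1371]
nose yellow [0.4652 0.2121]
nose red [ 0.475 -0.012]
nose green [ 0.4485 -0.2393]
t 0.1 pos [ 0.197  -0.5662  0.2383] w 0.0854 shift [ 34.41 -22.23   9.88] turn [ -0.1  -0.1 -70.8]
time: 0.6
position: [0.3482, -0.3675, 0.2082]
tcp_rot: [0.859, 0.511, 0.0, -0.0]
contact_force: [0.2, -0.9, 0.3]
width: 0.0856
grasp_force: 0.0
t 0.6 pos [ 0.3482 -0.3675  0.2082] w 0.0856 shift [15.75  2.92  6.83] turn [ -0.   -0.  -28.5]
```

```bash
python3 -m handwheel '[[-1,[15.75,2.9,4.8],[0,0,-28.5]],[-1,[15.75,2.9,4.8],[0,0,-28.5]],[-1,[15.75,2.9,4.8],[0,0,-28.5]],[-1,[15.75,2.9,4.8],[0,0,-28.5]],[-1,[15.75,2.9,4.8],[0,0,-28.5]]]' >/dev/null
python3 - <<'E'
from h import *
from bench import status,imaging
st=status.read_state(); s=imaging.snapshot("wrist")
np.savez("w1.npz",**s,pos=st["position"],q=st["tcp_rot"])
cv2.imwrite("pics/w1.png",s["pixels"][:,:,::-1]); print(s["T_tool_cam"].round(3).tolist(),s["fx"],s["cx"],s["cy"])
go(.4485,-.2393,.124)
E
```

```text
[[-0.0, -0.961, -0.275, 0.07], [1.0, 0.0, -0.001, 0.0], [0.001, -0.275, 0.961, -0.135], [0.0, 0.0, 0.0, 1.0]] 326.5035250702899 282.68823469482385 218.53097208457453
t 1.15 pos [ 0.4489 -0.2442  0.16  ] w 0.0852 shift [ 0.48 -0.04  3.6 ] turn [-0.1 -0.  -0.2]
```

View pics/w1.png

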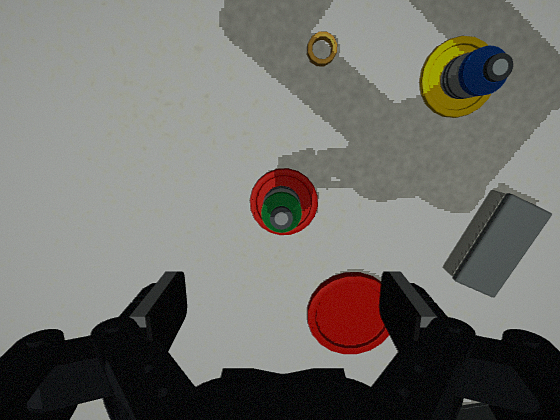

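The wrist view shows the green lens' nose at (282,218) on the red dish centred at about (284,201), and the blue lens' nose at (499,66) on the yellow dish centred at about (460,76).

```bash
cat >> h.py <<'E'
def wcam(s,pos,q):
    T=np.eye(4);T[:3,:3]=Ro.from_quat(q).as_matrix();T[:3,3]=pos
    return dict(fx=s["fx"],fy=s["fy"],cx=s["cx"],cy=s["cy"],world_to_cam=np.linalg.inv(T@s["T_tool_cam"]))
def dishes(px,w):
    for n,c in blobs(px,400):
        P=np.array([ray(w,p[0],.008)[:2] for p in cv2.convexHull(c)],np.float32)
        (cx,cy),r=cv2.minEnclosingCircle(P);(x,y),rr=cv2.minEnclosingCircle(c)
        print("dish",n,(int(x),int(y)),round(cx,4),round(cy,4),"r",round(r,4))
E
python3 - <<'E'
from h import *
s=np.load("w1.npz"); w=wcam(s,s["pos"],s["q"])
print("green",ray(w,(282,218),.061),"blue",ray(w,(499,66),.061)); dishes(s["pixels"],w)
go(.4485,-.2393,.124)
E
```

```text
green [ 0.44856771 -0.23912017  0.061     ] blue [ 0.59083162 -0.13568085  0.061     ]
dish red (350, 313) 0.5168 -0.3535 r 0.0465
dish red (283, 201) 0.4495 -0.2392 r 0.0309
dish yellow (459, 77) 0.5912 -0.1356 r 0.0314
dish yellow (322, 48) 0.48 -0.1142 r 0.0124
dish green (281, 212) 0.4477 -0.2488 r 0.0189
dish blue (483, 70) 0.6107 -0.131 r 0.0202
t 1.15 pos [ 0.4489 -0.2442  0.16  ] w 0.0852 shift [ 0.48 -0.04  3.6 ] turn [-0.1 -0.  -0.2]
```

```bash
python3 -m handwheel '[[-1,[0.5,0,3],[0,0,0]],[-1,[0.5,0,6],[0,0,0]],[-1,[0.5,0,9],[0,0,0]],[-1,[0.5,0,12],[0,0,0]],[-1,[0.5,0,13.6],[0,0,0]]]'
python3 -m handwheel '[[1,[0,0,0],[0,0,0]],[1,[0,0,0],[0,0,0]],[1,[0,0,0],[0,0,0]],[1,[0,0,0],[0,0,0]],[1,[0,0,0],[0,0,0]]]'
python3 -m handwheel '[[1,[0,0,0],[0,0,0]],[1,[0,0,0],[0,0,0]]]'
```

```text
time: 1.65
position: [0.4469, -0.2409, 0.0225]
tcp_rot: [0.71, 0.704, -0.0, -0.001]
contact_force: [-0.8, -0.1, 0.2]
width: 0.0858
grasp_force: 0.0
time: 2.15
position: [0.4501, -0.2415, 0.0269]
tcp_rot: [0.709, 0.705, 0.0, 0.002]
contact_force: [-1.7, -0.3, 6.5]
width: 0.0306
grasp_force: 59.1
time: 2.35
position: [0.45, -0.2415, 0.0269]
tcp_rot: [0.709, 0.705, -0.0, 0.002]
contact_force: [-3.3, -0.3, 5.6]
width: 0.0303
grasp_force: 59.1
```

```bash
python3 -m handwheel '[[1,[0,0,-1],[0,0,0]],[1,[0,0,-3],[0,0,0]],[1,[0,0,-6],[0,0,0]],[1,[0,0,-8.5],[0,0,0]],[1,[0,0,-10],[0,0,0]]]'
python3 -m handwheel '[[1,[2,1,0],[0,0,0]],[1,[5,2.5,0],[0,0,0]],[1,[9,4,0],[0,0,0]],[1,[13,5.5,0],[0,0,0]],[1,[17,7,0],[0,0,0]]]' >/dev/null
python3 -m handwheel '[[1,[4,2,0],[0,0,0]],[1,[8,4,0],[0,0,0]],[1,[12,6,0],[0,0,0]],[1,[15,7.3,0],[0,0,0]],[1,[16,7.8,0],[0,0,0]]]' >/dev/null
python3 -m handwheel '[[1,[0,0,0],[0,0,0]],[1,[0,0,0],[0,0,0]]]'
python3 - <<'E'
from h import *
from bench import status,imaging
st=status.read_state(); s=imaging.snapshot("wrist")
np.savez("w2.npz",**s,pos=st["position"],q=st["tcp_rot"])
cv2.imwrite("pics/w2.png",s["pixels"][:,:,::-1]); go(.597,.094,.124)
E
```

```text
time: 2.85
position: [0.4501, -0.2409, 0.1281]
tcp_rot: [0.709, 0.705, 0.0, 0.002]
contact_force: [0.6, -2.0, -1.7]
width: 0.0305
grasp_force: 59.5
time: 4.05
position: [0.5982, 0.088, 0.1246]
tcp_rot: [0.709, 0.705, -0.001, -0.0]
contact_force: [-0.8, 0.2, -1.5]
width: 0.0302
grasp_force: 59.7
t 4.1 pos [0.5982 0.0875 0.1246] w 0.0304 shift [ 0.65 -0.12  0.06] turn [-0.1  0.  -0.4]
```

View pics/w2.png

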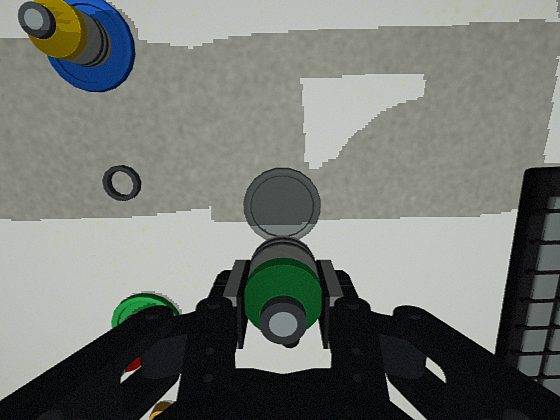

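The held green lens is upright with its nose at (284,325). The spare dish is at (283,205), the blue dish at (91,46) and the yellow lens' nose at (36,20).

Run:
```python
from h import *
s=np.load("w2.npz"); w=wcam(s,s["pos"],s["q"])
print("spare",ray(w,(283,205),.008),"yellow",ray(w,(36,20),.061)); dishes(s["pixels"],w)
# nose of held lens, at 37 mm behind the TCP
print("held",ray(w,(284,325),s["pos"][2]+.0345)[:2]-s["pos"][:2])
```

```text
spare [0.59834802 0.09659881 0.008     ] yellow [0.46577555 0.21275772 0.061     ]
dish yellow (56, 27) 0.4434 0.2223 r 0.0209
dish green (145, 320) 0.476 -0.0075 r 0.0307
dish green (282, 298) 0.5977 0.0146 r 0.0372
dish blue (90, 43) 0.4642 0.2111 r 0.0312
held [0.00056821 0.00168214]
```

```bash
python3 -m handwheel '[[1,[0.7,0,2],[0,0,0]],[1,[0.7,0,5],[0,0,0]],[1,[0.7,0,7.5],[0,0,0]],[1,[0.7,0,9],[0,0,0]],[1,[0.7,0,9.4],[0,0,0]]]'
python3 -m handwheel '[[1,[0,0,0.1],[0,0,0]],[1,[0,0,0.2],[0,0,0]],[1,[0,0,0.2],[0,0,0]]]'
```

```text
time: 4.6
position: [0.597, 0.0945, 0.0287]
tcp_rot: [0.71, 0.705, -0.002, -0.001]
contact_force: [0.1, 0.4, -2.1]
width: 0.0301
grasp_force: 59.7
time: 4.9
position: [0.6, 0.0958, 0.0304]
tcp_rot: [0.709, 0.705, 0.001, 0.001]
contact_force: [1.0, -0.3, -2.1]
width: 0.0304
grasp_force: 59.7
```

```bash
python3 -m handwheel '[[1,[0,0,0.1],[0,0,0]],[1,[0,0,0.2],[0,0,0]],[1,[0,0,0.2],[0,0,0]]]'
python3 -m handwheel '[[1,[0,0,0.05],[0,0,0]],[1,[0,0,0.1],[0,0,0]],[1,[0,0,0.1],[0,0,0]]]'
```

```text
time: 5.2
position: [0.5989, 0.0959, 0.027]
tcp_rot: [0.709, 0.705, 0.0, 0.0]
contact_force: [0.6, 0.2, -1.8]
width: 0.0306
grasp_force: 59.7
time: 5.5
position: [0.599, 0.096, 0.0269]
tcp_rot: [0.709, 0.705, 0.0, 0.0]
contact_force: [-5.5, -0.4, 7.9]
width: 0.0302
grasp_force: 60.7
```

```bash
python3 -m handwheel '[[-1,[0,0,0],[0,0,0]],[-1,[0,0,0],[0,0,0]],[-1,[0,0,0],[0,0,0]],[-1,[0,0,0],[0,0,0]],[-1,[0,0,0],[0,0,0]]]'
python3 -m handwheel '[[-1,[0,0,-2],[0,0,0]],[-1,[0,0,-5],[0,0,0]],[-1,[0,0,-8],[0,0,0]],[-1,[0,0,-11],[0,0,0]],[-1,[0,0,-12],[0,0,0]]]'
python3 -c "
from h import *
go(.475,-.012,.15)"
```

```text
time: 6.0
position: [0.5988, 0.0958, 0.0258]
tcp_rot: [0.709, 0.705, -0.0, -0.0]
contact_force: [-0.2, 0.5, -0.3]
width: 0.0852
grasp_force: 0.0
time: 6.5
position: [0.601, 0.096, 0.15]
tcp_rot: [0.709, 0.705, 0.002, 0.002]
contact_force: [-0.2, 0.3, 0.2]
width: 0.0854
grasp_force: 0.0
t 6.5 pos [0.601 0.096 0.15 ] w 0.0854 shift [-10.87 -12.54  -0.08] turn [ 0.3 -0.  -0.3]
```

```bash
python3 -m handwheel '[[-1,[-3,-3,0],[0,0,0]],[-1,[-6,-6.5,0],[0,0,0]],[-1,[-9,-10,0],[0,0,0]],[-1,[-10.8,-12.3,0],[0,0,0]],[-1,[-10.8,-12.3,0],[0,0,0]]]' >/dev/null
python3 -m handwheel '[[-1,[0,0,0],[0,0,0]],[-1,[0,0,0],[0,0,0]]]'
cat >> h.py <<'E'
def look(name):
    from bench import status,imaging
    st=status.read_state(); s=imaging.snapshot("wrist"); w=wcam(s,st["position"],st["tcp_rot"])
    np.savez(name+".npz",**s,pos=st["position"],q=st["tcp_rot"])
    cv2.imwrite(f"pics/{name}.png",s["pixels"][:,:,::-1]); dishes(s["pixels"],w); return s,w,st
E
python3 -c "
from h import *
look('w3'); go(.475,-.012,.024)"
```

```text
time: 7.2
position: [0.4758, -0.0111, 0.1458]
tcp_rot: [0.709, 0.705, 0.0, 0.0]
contact_force: [-0.9, -0.2, -0.7]
width: 0.0853
grasp_force: 0.0
dish red (280, 220) 0.4742 -0.0222 r 0.0194
dish yellow (385, 336) 0.5749 -0.139 r 0.0266
dish yellow (287, 313) 0.4802 -0.1139 r 0.0145
dish green (282, 211) 0.4756 -0.0138 r 0.0305
dish green (469, 60) 0.618 0.1046 r 0.0191
t 7.25 pos [ 0.4759 -0.011   0.1458] w 0.0854 shift [-0.11 -0.09 12.18] turn [ 0.  -0.  -0.3]
```

View pics/w3.png

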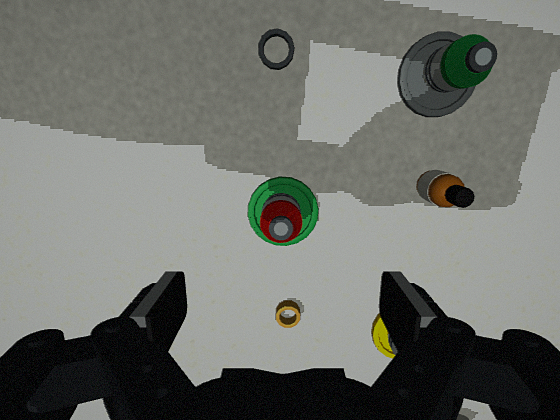

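Red nose at (280,229) on the green dish (283,211). The green lens is upright inside the spare dish, and the bottle is standing at (441,190). Grasping red now.

```bash
python3 -c "
from h import *
s=np.load('w3.npz');print(ray(wcam(s,s['pos'],s['q']),(280,229),.061))"
python3 -m handwheel '[[-1,[-0.1,0,3],[0,0,0]],[-1,[-0.1,0,6],[0,0,0]],[-1,[-0.1,0,9],[0,0,0]],[-1,[-0.1,0,11],[0,0,0]],[-1,[-0.1,0,12],[0,0,0]]]'
python3 -m handwheel '[[1,[0,0,0],[0,0,0]],[1,[0,0,0],[0,0,0]],[1,[0,0,0],[0,0,0]],[1,[0,0,0],[0,0,0]],[1,[0,0,0],[0,0,0]]]'
python3 -m handwheel '[[1,[0,0,0],[0,0,0]],[1,[0,0,0],[0,0,0]]]'
python3 -m handwheel '[[1,[0,0,-1],[0,0,0]],[1,[0,0,-3],[0,0,0]],[1,[0,0,-6],[0,0,0]],[1,[0,0,-8.5],[0,0,0]],[1,[0,0,-10],[0,0,0]]]'
python3 -c "
from h import *
go(.450,-.239,.124)"
```

```text
[ 0.47390838 -0.01211599  0.061     ]
time: 7.75
position: [0.4741, -0.0116, 0.0234]
tcp_rot: [0.709, 0.706, -0.001, -0.001]
contact_force: [0.0, 0.7, 0.2]
width: 0.0852
grasp_force: 0.0
time: 8.25
position: [0.4766, -0.0127, 0.0275]
tcp_rot: [0.709, 0.705, 0.001, 0.001]
contact_force: [-1.0, -0.7, 6.5]
width: 0.0307
grasp_force: 59.1
time: 8.45
position: [0.4766, -0.0126, 0.0275]
tcp_rot: [0.709, 0.705, 0.001, 0.001]
contact_force: [-0.1, 0.8, 6.1]
width: 0.0307
grasp_force: 59.1
time: 8.95
position: [0.4764, -0.0127, 0.1291]
tcp_rot: [0.709, 0.705, 0.001, 0.001]
contact_force: [0.4, -0.2, -1.5]
width: 0.0306
grasp_force: 59.5
t 8.95 pos [ 0.4764 -0.0127  0.1291] w 0.0306 shift [-22.65  -2.51   0.52] turn [ 0.2  0.  -0.3]
```

```bash
python3 -m handwheel '[[1,[-2,-0.3,0],[0,0,0]],[1,[-5,-0.7,0],[0,0,0]],[1,[-9,-1,0],[0,0,0]],[1,[-13,-1.5,0],[0,0,0]],[1,[-17,-2,0],[0,0,0]]]' >/dev/null
python3 -m handwheel '[[1,[-3,-0.3,0],[0,0,0]],[1,[-5,-0.5,0],[0,0,0]],[1,[-5.6,-0.6,0],[0,0,0]],[1,[-5.6,-0.6,0],[0,0,0]],[1,[-5.6,-0.6,0],[0,0,0]]]' >/dev/null
python3 -m handwheel '[[1,[0,0,0],[0,0,0]],[1,[0,0,0],[0,0,0]]]'
python3 -c "
from h import *
look('w4'); go(.45,-.239,.0275)"
```

```text
time: 10.15
position: [0.4482, -0.2374, 0.1259]
tcp_rot: [0.709, 0.706, 0.0, -0.0]
contact_force: [-0.2, 0.5, -1.1]
width: 0.0305
grasp_force: 59.5
dish red (374, 304) 0.5279 -0.3181 r 0.0194
dish red (293, 318) 0.4609 -0.3326 r 0.0598
dish red (284, 216) 0.4497 -0.2391 r 0.0308
dish yellow (483, 76) 0.5909 -0.1356 r 0.0316
dish yellow (327, 45) 0.4796 -0.1143 r 0.0127
dish blue (514, 69) 0.6139 -0.1311 r 0.0209
t 10.2 pos [ 0.4482 -0.2375  0.1259] w 0.0306 shift [-0.15  0.18  9.84] turn [ 0.  -0.  -0.2]
```

View pics/w4.png

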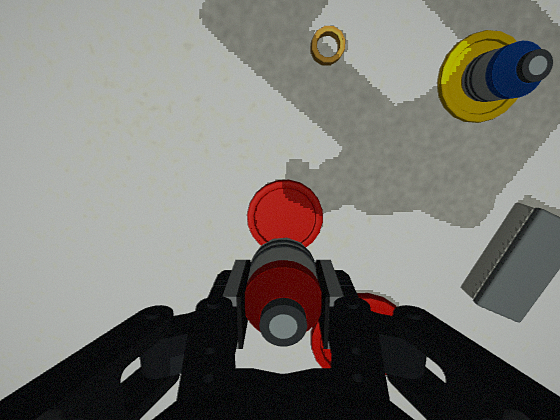

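The red lens is held upright with its nose at (284,325), and the empty red dish is at (284,216). Lowering it with a small correction.

```bash
python3 -m handwheel '[[1,[-0.2,0.1,2],[0,0,0]],[1,[-0.2,0.1,5],[0,0,0]],[1,[-0.2,0.1,7.5],[0,0,0]],[1,[-0.2,0.1,9],[0,0,0]],[1,[-0.2,0.1,9.4],[0,0,0]]]' >/dev/null
python3 -m handwheel '[[1,[0,0,0.1],[0,0,0]],[1,[0,0,0.2],[0,0,0]],[1,[0,0,0.2],[0,0,0]]]'
python3 -m handwheel '[[1,[0,0,0.1],[0,0,0]],[1,[0,0,0.15],[0,0,0]],[1,[0,0,0.15],[0,0,0]]]'
```

```text
time: 11.0
position: [0.4499, -0.2409, 0.0311]
tcp_rot: [0.709, 0.705, 0.0, 0.001]
contact_force: [0.5, -0.6, -1.3]
width: 0.0306
grasp_force: 59.5
time: 11.3
position: [0.4491, -0.2404, 0.0286]
tcp_rot: [0.709, 0.705, 0.0, 0.0]
contact_force: [-0.4, -0.3, -1.3]
width: 0.0302
grasp_force: 59.5
```

```bash
python3 -m handwheel '[[1,[0,0,0.05],[0,0,0]],[1,[0,0,0.1],[0,0,0]],[1,[0,0,0.1],[0,0,0]]]'
python3 -m handwheel '[[1,[0,0,0.05],[0,0,0]],[1,[0,0,0.05],[0,0,0]]]'
```

```text
time: 11.6
position: [0.449, -0.2404, 0.0276]
tcp_rot: [0.709, 0.705, -0.0, 0.0]
contact_force: [-0.9, 0.7, 1.6]
width: 0.0299
grasp_force: 59.9
time: 11.8
position: [0.449, -0.2404, 0.0275]
tcp_rot: [0.709, 0.705, -0.0, -0.0]
contact_force: [-3.5, 2.4, 8.1]
width: 0.0305
grasp_force: 60.4
```

Contact is made, so I release, lift and go back for green over the spare dish.

```bash
python3 -m handwheel '[[-1,[0,0,0],[0,0,0]],[-1,[0,0,0],[0,0,0]],[-1,[0,0,0],[0,0,0]],[-1,[0,0,0],[0,0,0]],[-1,[0,0,0],[0,0,0]]]' >/dev/null
python3 -m handwheel '[[-1,[0,0,-2],[0,0,0]],[-1,[0,0,-5],[0,0,0]],[-1,[0,0,-8],[0,0,0]],[-1,[0,0,-11],[0,0,0]],[-1,[0,0,-12],[0,0,0]]]'
python3 -m handwheel '[[-1,[2,1,0],[0,0,0]],[-1,[6,2.7,0],[0,0,0]],[-1,[10,4.5,0],[0,0,0]],[-1,[14,6.2,0],[0,0,0]],[-1,[18,8,0],[0,0,0]]]' >/dev/null
python3 -m handwheel '[[-1,[4,2,0],[0,0,0]],[-1,[8,4,0],[0,0,0]],[-1,[12,5.8,0],[0,0,0]],[-1,[15,6.7,0],[0,0,0]],[-1,[15.6,6.9,0],[0,0,0]]]' >/dev/null
python3 -m handwheel '[[-1,[0,0,0],[0,0,0]],[-1,[0,0,0],[0,0,0]]]'
python3 -c "
from h import *
look('w5'); go(.5985,.0965,.025)"
```

```text
time: 12.8
position: [0.4507, -0.2415, 0.1506]
tcp_rot: [0.709, 0.705, 0.001, 0.003]
contact_force: [0.9, 0.1, 0.9]
width: 0.0852
grasp_force: 0.0
time: 14.0
position: [0.5993, 0.0939, 0.1461]
tcp_rot: [0.709, 0.705, -0.001, -0.0]
contact_force: [0.1, -0.6, -0.3]
width: 0.0851
grasp_force: 0.0
dish yellow (77, 48) 0.4449 0.2206 r 0.0204
dish green (282, 214) 0.5989 0.0883 r 0.0193
dish blue (0, 93) 0.3775 0.1884 r 0.0236
dish blue (105, 58) 0.4641 0.2122 r 0.0314
t 14.05 pos [0.5994 0.0936 0.1463] w 0.0855 shift [ 0.3  -0.08 12.13] turn [-0.1  0.  -0.4]
```

View pics/w5.png

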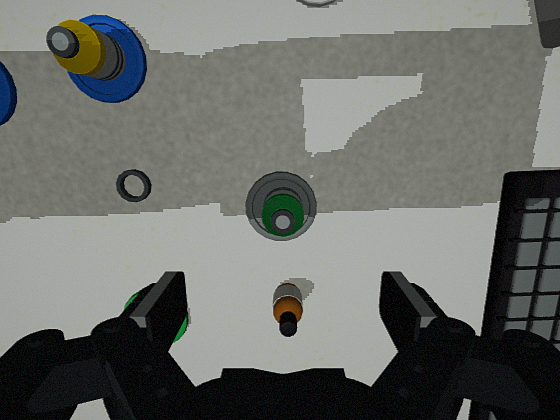

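Green nose at (282,222) on the spare dish, bottle upright at (287,305). Grasping green and carrying it to the green dish.

```bash
python3 -m handwheel '[[-1,[0.3,0,3],[0,0,0]],[-1,[0.3,0,6],[0,0,0]],[-1,[0.3,0,9],[0,0,0]],[-1,[0.3,0,11],[0,0,0]],[-1,[0.3,0,12],[0,0,0]]]' >/dev/null
python3 -m handwheel '[[1,[0,0,0],[0,0,0]],[1,[0,0,0],[0,0,0]],[1,[0,0,0],[0,0,0]],[1,[0,0,0],[0,0,0]],[1,[0,0,0],[0,0,0]]]' >/dev/null
python3 -m handwheel '[[1,[0,0,0],[0,0,0]],[1,[0,0,0],[0,0,0]]]'
python3 -m handwheel '[[1,[0,0,-1],[0,0,0]],[1,[0,0,-3],[0,0,0]],[1,[0,0,-6],[0,0,0]],[1,[0,0,-8.5],[0,0,0]],[1,[0,0,-10],[0,0,0]]]'
python3 -m handwheel '[[1,[-1.5,-1.7,0],[0,0,0]],[1,[-4,-4.5,0],[0,0,0]],[1,[-6.5,-7.5,0],[0,0,0]],[1,[-9,-10.5,0],[0,0,0]],[1,[-10.5,-12,0],[0,0,0]]]' >/dev/null
python3 -m handwheel '[[1,[-0.4,-0.3,0],[0,0,0]],[1,[-0.4,-0.3,0],[0,0,0]],[1,[-0.4,-0.3,0],[0,0,0]]]'
python3 -c "
from h import *
s,w,st=look('w6'); print('held',ray(w,(284,325),st['position'][2]+.0345)[:2]); go(.4755,-.0135,.0275)"
```

```text
time: 15.25
position: [0.6012, 0.0979, 0.0289]
tcp_rot: [0.709, 0.705, 0.001, 0.001]
contact_force: [-1.8, -0.1, 6.5]
width: 0.03
grasp_force: 59.6
time: 15.75
position: [0.601, 0.098, 0.1301]
tcp_rot: [0.709, 0.705, 0.001, 0.001]
contact_force: [1.3, 0.4, -1.6]
width: 0.03
grasp_force: 59.5
time: 16.55
position: [0.4769, -0.0101, 0.1271]
tcp_rot: [0.709, 0.705, 0.0, 0.0]
contact_force: [0.7, 0.4, -3.3]
width: 0.0305
grasp_force: 59.9
dish green (282, 299) 0.4762 -0.0862 r 0.0371
dish green (281, 218) 0.4756 -0.0134 r 0.0308
held [ 0.4774386  -0.00843751]
t 16.6 pos [ 0.477  -0.0099  0.1271] w 0.0303 shift [-0.36 -0.15  9.96] turn [ 0.  -0.  -0.3]
```

```bash
python3 -m handwheel '[[1,[-0.4,-0.15,2],[0,0,0]],[1,[-0.4,-0.15,5],[0,0,0]],[1,[-0.4,-0.15,7.5],[0,0,0]],[1,[-0.4,-0.15,9],[0,0,0]],[1,[-0.4,-0.15,9.5],[0,0,0]]]' >/dev/null
python3 -m handwheel '[[1,[0,0,0.1],[0,0,0]],[1,[0,0,0.2],[0,0,0]],[1,[0,0,0.2],[0,0,0]]]'
python3 -m handwheel '[[1,[0,0,0.05],[0,0,0]],[1,[0,0,0.1],[0,0,0]],[1,[0,0,0.1],[0,0,0]]]'
```

```text
time: 17.4
position: [0.4758, -0.0144, 0.0309]
tcp_rot: [0.709, 0.705, 0.001, 0.001]
contact_force: [0.7, -0.9, -2.1]
width: 0.0303
grasp_force: 59.9
time: 17.7
position: [0.4749, -0.0145, 0.0291]
tcp_rot: [0.709, 0.705, 0.0, 0.0]
contact_force: [-0.8, 0.2, -1.3]
width: 0.0303
grasp_force: 59.9
```

```bash
python3 -m handwheel '[[1,[0,0,0.05],[0,0,0]],[1,[0,0,0.1],[0,0,0]],[1,[0,0,0.1],[0,0,0]]]'
python3 -m handwheel '[[1,[0,0,0.05],[0,0,0]],[1,[0,0,0.05],[0,0,0]]]'
```

```text
time: 18.0
position: [0.475, -0.0145, 0.0288]
tcp_rot: [0.709, 0.705, 0.0, 0.0]
contact_force: [-4.2, 0.9, 8.8]
width: 0.0303
grasp_force: 61.2
time: 18.2
position: [0.475, -0.0145, 0.0288]
tcp_rot: [0.709, 0.705, -0.0, 0.0]
contact_force: [-7.8, 0.6, 14.9]
width: 0.03
grasp_force: 61.8
```

```bash
python3 -m handwheel '[[-1,[0,0,0],[0,0,0]],[-1,[0,0,0],[0,0,0]],[-1,[0,0,0],[0,0,0]],[-1,[0,0,0],[0,0,0]],[-1,[0,0,0],[0,0,0]]]' >/dev/null
python3 -m handwheel '[[-1,[0,0,-2],[0,0,0]],[-1,[0,0,-5],[0,0,0]],[-1,[0,0,-8],[0,0,0]],[-1,[0,0,-11],[0,0,0]],[-1,[0,0,-12],[0,0,0]]]' >/dev/null
python3 -m handwheel '[[-1,[-2,2,0],[0,0,0]],[-1,[-5,5,0],[0,0,0]],[-1,[-8,8,0],[0,0,0]],[-1,[-11,10.5,0],[0,0,0]],[-1,[-12.1,11.6,0],[0,0,0]]]' >/dev/null
python3 -m handwheel '[[-1,[0,0,0],[0,0,0]],[-1,[0,0,0],[0,0,0]],[-1,[0,0,0],[0,0,0]]]'
python3 -c "
from h import *
look('w7'); go(.591,-.1355,.025)"
```

```text
time: 20.0
position: [0.5892, -0.1351, 0.1466]
tcp_rot: [0.709, 0.705, -0.0, -0.001]
contact_force: [0.2, -0.6, 0.9]
width: 0.0857
grasp_force: 0.0
dish red (126, 302) 0.4401 -0.2252 r 0.0269
dish yellow (287, 207) 0.5925 -0.1349 r 0.0309
dish yellow (154, 185) 0.48 -0.114 r 0.0135
dish green (127, 54) 0.473 -0.0118 r 0.0348
dish blue (285, 221) 0.5917 -0.1467 r 0.0194
t 20.05 pos [ 0.5893 -0.1351  0.147 ] w 0.0857 shift [-0.05  0.18 12.2 ] turn [-0.  -0.  -0.3]
```

View pics/w7.png

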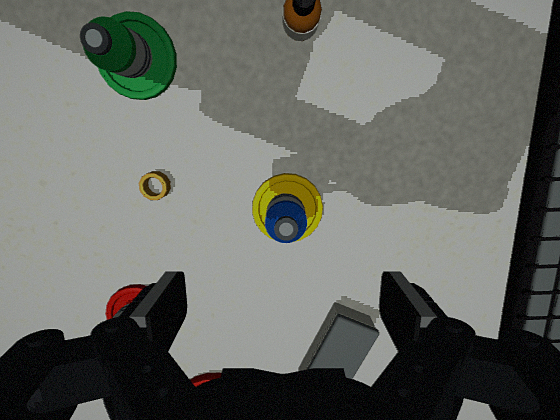

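Blue nose at (286,230) on the yellow dish (287,207), green standing in the green dish. Grasping blue and carrying it to the spare dish.

```bash
python3 -m handwheel '[[-1,[-0.1,0.2,3],[0,0,0]],[-1,[-0.1,0.2,6],[0,0,0]],[-1,[-0.1,0.2,9],[0,0,0]],[-1,[-0.1,0.2,11],[0,0,0]],[-1,[-0.1,0.2,12],[0,0,0]]]' >/dev/null
python3 -m handwheel '[[1,[0,0,0],[0,0,0]],[1,[0,0,0],[0,0,0]],[1,[0,0,0],[0,0,0]],[1,[0,0,0],[0,0,0]],[1,[0,0,0],[0,0,0]]]' >/dev/null
python3 -m handwheel '[[1,[0,0,0],[0,0,0]],[1,[0,0,0],[0,0,0]]]'
python3 -m handwheel '[[1,[0,0,-1],[0,0,0]],[1,[0,0,-3],[0,0,0]],[1,[0,0,-6],[0,0,0]],[1,[0,0,-9],[0,0,0]],[1,[0,0,-11],[0,0,0]]]'
python3 -m handwheel '[[1,[2,0,0],[0,0,0]],[1,[5,0,0],[0,0,0]],[1,[9,0,0],[0,0,0]],[1,[13,0.2,0],[0,0,0]],[1,[17,0.4,0],[0,0,0]]]' >/dev/null
python3 -m handwheel '[[1,[3.5,0.2,0],[0,0,0]],[1,[5.5,0.3,0],[0,0,0]],[1,[6.3,0.3,0],[0,0,0]],[1,[6.3,0.3,0],[0,0,0]],[1,[6.3,0.3,0],[0,0,0]]]'
python3 -m handwheel '[[1,[0,0,0],[0,0,0]],[1,[0,0,0],[0,0,0]]]'
python3 -c "
from h import *
s,w,st=look('w8'); print('held',ray(w,(284,325),st['position'][2]+.0345)[:2]); go(.598,.0965,.0285)"
```

```text
time: 21.25
position: [0.5933, -0.1375, 0.0294]
tcp_rot: [0.709, 0.705, 0.001, 0.001]
contact_force: [-0.8, 0.4, 6.8]
width: 0.0302
grasp_force: 59.5
time: 21.75
position: [0.5928, -0.1374, 0.1406]
tcp_rot: [0.709, 0.705, 0.001, 0.001]
contact_force: [0.6, -0.2, -2.6]
width: 0.0304
grasp_force: 59.6
time: 22.75
position: [0.6003, 0.0948, 0.1375]
tcp_rot: [0.709, 0.705, -0.0, 0.0]
contact_force: [-0.3, 0.3, -2.6]
width: 0.0301
grasp_force: 59.6
time: 22.95
position: [0.6004, 0.0946, 0.1374]
tcp_rot: [0.71, 0.705, -0.0, 0.0]
contact_force: [-0.0, 0.4, -1.6]
width: 0.0301
grasp_force: 59.6
dish yellow (67, 45) 0.444 0.2207 r 0.0206
dish green (149, 318) 0.4763 -0.0068 r 0.0304
dish blue (282, 296) 0.5998 0.0149 r 0.0383
dish blue (96, 57) 0.4641 0.2121 r 0.0315
held [0.60092342 0.09627607]
t 23.0 pos [0.6004 0.0948 0.1373] w 0.0304 shift [ 0.17 -0.24 10.88] turn [-0.   0.  -0.4]
```

```bash
python3 -m handwheel '[[1,[0.1,-0.2,2],[0,0,0]],[1,[0.1,-0.2,5],[0,0,0]],[1,[0.1,-0.2,8],[0,0,0]],[1,[0.1,-0.2,10],[0,0,0]],[1,[0.1,-0.2,10.5],[0,0,0]]]' >/dev/null
python3 -m handwheel '[[1,[0,0,0.1],[0,0,0]],[1,[0,0,0.2],[0,0,0]],[1,[0,0,0.2],[0,0,0]]]'
python3 -m handwheel '[[1,[0,0,0.05],[0,0,0]],[1,[0,0,0.1],[0,0,0]],[1,[0,0,0.1],[0,0,0]]]'
```

```text
time: 23.8
position: [0.5994, 0.0968, 0.0317]
tcp_rot: [0.709, 0.705, 0.001, 0.001]
contact_force: [0.1, 0.2, -2.9]
width: 0.0298
grasp_force: 59.8
time: 24.1
position: [0.5985, 0.0969, 0.0296]
tcp_rot: [0.709, 0.705, 0.0, 0.0]
contact_force: [0.7, 0.7, -2.6]
width: 0.0297
grasp_force: 59.8
```

```bash
python3 -m handwheel '[[1,[0,0,0.05],[0,0,0]],[1,[0,0,0.1],[0,0,0]],[1,[0,0,0.1],[0,0,0]]]'
```

```text
time: 24.4
position: [0.5985, 0.0969, 0.0294]
tcp_rot: [0.709, 0.705, 0.0, 0.0]
contact_force: [-4.6, -1.2, 7.1]
width: 0.0303
grasp_force: 60.5
```

```bash
python3 -m handwheel '[[-1,[0,0,0],[0,0,0]],[-1,[0,0,0],[0,0,0]],[-1,[0,0,0],[0,0,0]],[-1,[0,0,0],[0,0,0]],[-1,[0,0,0],[0,0,0]]]' >/dev/null
python3 -m handwheel '[[-1,[0,0,-2],[0,0,0]],[-1,[0,0,-5],[0,0,0]],[-1,[0,0,-8],[0,0,0]],[-1,[0,0,-11],[0,0,0]],[-1,[0,0,-12],[0,0,0]]]' >/dev/null
python3 -m handwheel '[[-1,[2,-2,0],[0,0,0]],[-1,[5,-5.5,0],[0,0,0]],[-1,[8,-9,0],[0,0,0]],[-1,[10.5,-12,0],[0,0,0]],[-1,[11.6,-13.3,0],[0,0,0]]]' >/dev/null
python3 -m handwheel '[[-1,[0,0,0],[0,0,0]],[-1,[0,0,0],[0,0,0]],[-1,[0,0,0],[0,0,0]]]'
python3 -c "
from h import *
look('w9'); go(.4655,.2125,.0265)"
```

```text
time: 26.2
position: [0.467, 0.2128, 0.1483]
tcp_rot: [0.709, 0.705, 0.0, 0.0]
contact_force: [0.5, 0.0, -0.2]
width: 0.0855
grasp_force: 0.0
dish yellow (280, 218) 0.4645 0.2027 r 0.0194
dish blue (157, 229) 0.3564 0.1938 r 0.0314
dish blue (277, 207) 0.4625 0.213 r 0.0309
t 26.25 pos [0.467  0.2127 0.1483] w 0.0854 shift [-0.02 -0.15 12.18] turn [ 0.   0.  -0.4]
```

View pics/w9.png

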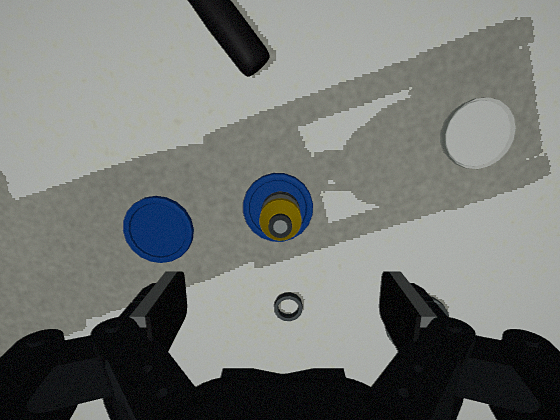

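Yellow nose at (280,227) on the blue dish (278,207). Grasping yellow and carrying it to the yellow dish.

```bash
python3 -m handwheel '[[-1,[0,-0.1,3],[0,0,0]],[-1,[0,-0.1,6],[0,0,0]],[-1,[0,-0.1,9],[0,0,0]],[-1,[0,-0.1,11],[0,0,0]],[-1,[0,-0.1,12],[0,0,0]]]' >/dev/null
python3 -m handwheel '[[1,[0,0,0],[0,0,0]],[1,[0,0,0],[0,0,0]],[1,[0,0,0],[0,0,0]],[1,[0,0,0],[0,0,0]],[1,[0,0,0],[0,0,0]]]' >/dev/null
python3 -m handwheel '[[1,[0,0,0],[0,0,0]],[1,[0,0,0],[0,0,0]]]'
python3 -m handwheel '[[1,[0,0,-1],[0,0,0]],[1,[0,0,-3],[0,0,0]],[1,[0,0,-6],[0,0,0]],[1,[0,0,-9],[0,0,0]],[1,[0,0,-11],[0,0,0]]]'
python3 -m handwheel '[[1,[-2,0.8,0],[0,0,0]],[1,[-5,1.8,0],[0,0,0]],[1,[-9,3.2,0],[0,0,0]],[1,[-13,4.7,0],[0,0,0]],[1,[-17,6.2,0],[0,0,0]]]' >/dev/null
python3 -m handwheel '[[1,[-4,1.5,0],[0,0,0]],[1,[-8,2.9,0],[0,0,0]],[1,[-12,4.4,0],[0,0,0]],[1,[-16,5.8,0],[0,0,0]],[1,[-17.7,6.5,0],[0,0,0]]]'>/dev/null
python3 -m handwheel '[[1,[0,0,0],[0,0,0]],[1,[0,0,0],[0,0,0]],[1,[0,0,0],[0,0,0]]]'
python3 -c "
from h import *
s,w,st=look('w10'); print('held',ray(w,(284,325),st['position'][2]+.0345)[:2]); go(.5915,-.1355,.0285)"
```

```text
time: 27.45
position: [0.4663, 0.214, 0.0301]
tcp_rot: [0.709, 0.705, 0.001, 0.001]
contact_force: [-1.1, -0.9, 5.9]
width: 0.03
grasp_force: 59.2
time: 27.95
position: [0.4657, 0.2139, 0.1414]
tcp_rot: [0.709, 0.705, 0.001, 0.001]
contact_force: [0.8, -0.4, -2.5]
width: 0.0304
grasp_force: 59.6
time: 29.25
position: [0.5897, -0.133, 0.1384]
tcp_rot: [0.709, 0.705, 0.0, -0.0]
contact_force: [0.8, -0.5, -2.0]
width: 0.03
grasp_force: 59.8
dish red (128, 321) 0.4451 -0.2381 r 0.0374
dish yellow (282, 300) 0.5886 -0.2169 r 0.0385
dish yellow (286, 212) 0.5927 -0.1348 r 0.0309
dish yellow (150, 189) 0.4803 -0.1143 r 0.0136
dish green (123, 52) 0.473 -0.0128 r 0.0356
held [ 0.59021233 -0.13138782]
t 29.3 pos [ 0.5897 -0.1329  0.1384] w 0.03 shift [-0.26  0.18 10.99] turn [-0.  -0.  -0.2]
```

Standing height for this grasp was z ≈ 0.0301.

```bash
python3 -m handwheel '[[1,[-0.35,0.2,2],[0,0,0]],[1,[-0.35,0.2,5],[0,0,0]],[1,[-0.35,0.2,8],[0,0,0]],[1,[-0.35,0.2,10],[0,0,0]],[1,[-0.35,0.2,10.5],[0,0,0]]]' >/dev/null
python3 -m handwheel '[[1,[0,0,0.1],[0,0,0]],[1,[0,0,0.2],[0,0,0]],[1,[0,0,0.2],[0,0,0]]]'
python3 -m handwheel '[[1,[0,0,0.05],[0,0,0]],[1,[0,0,0.1],[0,0,0]],[1,[0,0,0.1],[0,0,0]]]'
```

```text
time: 30.1
position: [0.5933, -0.1378, 0.0331]
tcp_rot: [0.709, 0.705, 0.001, 0.001]
contact_force: [1.0, -0.2, -2.9]
width: 0.0301
grasp_force: 59.9
time: 30.4
position: [0.5922, -0.1377, 0.0307]
tcp_rot: [0.709, 0.705, 0.0, 0.0]
contact_force: [0.2, 0.3, -2.2]
width: 0.0306
grasp_force: 59.9
```

```bash
python3 -m handwheel '[[1,[0,0,0.05],[0,0,0]],[1,[0,0,0.1],[0,0,0]],[1,[0,0,0.1],[0,0,0]]]'
python3 -m handwheel '[[1,[0,0,0.03],[0,0,0]],[1,[0,0,0.05],[0,0,0]]]'
```

```text
time: 30.7
position: [0.5922, -0.1378, 0.0302]
tcp_rot: [0.709, 0.705, 0.0, 0.0]
contact_force: [-3.3, 0.8, 5.0]
width: 0.0304
grasp_force: 60.6
time: 30.9
position: [0.5922, -0.1377, 0.0301]
tcp_rot: [0.709, 0.705, -0.0, 0.0]
contact_force: [-6.1, 1.0, 10.9]
width: 0.0304
grasp_force: 60.9
```

```bash
python3 -m handwheel '[[-1,[0,0,0],[0,0,0]],[-1,[0,0,0],[0,0,0]],[-1,[0,0,0],[0,0,0]],[-1,[0,0,0],[0,0,0]],[-1,[0,0,0],[0,0,0]]]' >/dev/null
python3 -m handwheel '[[-1,[0,0,-2],[0,0,0]],[-1,[0,0,-5],[0,0,0]],[-1,[0,0,-8],[0,0,0]],[-1,[0,0,-11],[0,0,0]],[-1,[0,0,-12],[0,0,0]]]' >/dev/null
python3 -m handwheel '[[-1,[2,0,0],[0,0,0]],[-1,[6,0.1,0],[0,0,0]],[-1,[10,0.2,0],[0,0,0]],[-1,[14,0.3,0],[0,0,0]],[-1,[18,0.4,0],[0,0,0]]]' >/dev/null
python3 -m handwheel '[[-1,[3,0.1,0],[0,0,0]],[-1,[5,0.2,0],[0,0,0]],[-1,[5.3,0.2,0],[0,0,0]],[-1,[5.3,0.2,0],[0,0,0]],[-1,[5.3,0.2,0],[0,0,0]]]' >/dev/null
python3 -m handwheel '[[-1,[0,0,0],[0,0,0]],[-1,[0,0,0],[0,0,0]]]'
python3 -c "
from h import *
look('w11'); go(.5985,.0970,.0275)"
```

```text
time: 33.1
position: [0.5994, 0.0943, 0.1488]
tcp_rot: [0.71, 0.705, -0.0, 0.0]
contact_force: [-0.4, -0.1, -0.7]
width: 0.0854
grasp_force: 0.0
dish blue (281, 214) 0.598 0.0885 r 0.0193
dish blue (0, 93) 0.3757 0.1889 r 0.0249
dish blue (105, 60) 0.4637 0.2121 r 0.0316
t 33.15 pos [0.5994 0.0944 0.1489] w 0.0854 shift [ 0.26 -0.09 12.14] turn [ 0.   0.  -0.4]
```

View pics/w11.png

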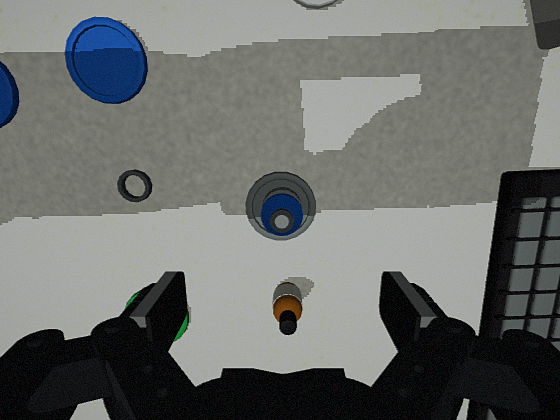

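Blue nose at (281,221) on the spare dish; the empty target blue dish is at (105,60). Grasping blue.

```bash
python3 -m handwheel '[[-1,[0.25,0,3],[0,0,0]],[-1,[0.25,0,6],[0,0,0]],[-1,[0.25,0,9],[0,0,0]],[-1,[0.25,0,11],[0,0,0]],[-1,[0.25,0,12],[0,0,0]]]' >/dev/null
python3 -m handwheel '[[1,[0,0,0],[0,0,0]],[1,[0,0,0],[0,0,0]],[1,[0,0,0],[0,0,0]],[1,[0,0,0],[0,0,0]],[1,[0,0,0],[0,0,0]]]' >/dev/null
python3 -m handwheel '[[1,[0,0,0],[0,0,0]],[1,[0,0,0],[0,0,0]]]'
python3 -m handwheel '[[1,[0,0,-1],[0,0,0]],[1,[0,0,-3],[0,0,0]],[1,[0,0,-6],[0,0,0]],[1,[0,0,-8.5],[0,0,0]],[1,[0,0,-10],[0,0,0]]]'
python3 -m handwheel '[[1,[1.5,-1.7,0],[0,0,0]],[1,[4,-4.5,0],[0,0,0]],[1,[6.5,-7.5,0],[0,0,0]],[1,[9,-10.5,0],[0,0,0]],[1,[10.5,-12.3,0],[0,0,0]]]' >/dev/null
python3 -m handwheel '[[1,[0.9,-1.2,0],[0,0,0]],[1,[0.9,-1.2,0],[0,0,0]],[1,[0.9,-1.2,0],[0,0,0]],[1,[0.9,-1.2,0],[0,0,0]]]'
python3 -c "
from h import *
s,w,st=look('w12'); print('held',ray(w,(284,325),st['position'][2]+.0345)[:2]); go(.4637,.2121,.0285)"
```

```text
time: 34.35
position: [0.6007, 0.098, 0.0309]
tcp_rot: [0.709, 0.705, 0.001, 0.001]
contact_force: [-1.3, -0.5, 6.4]
width: 0.0306
grasp_force: 59.5
time: 34.85
position: [0.6005, 0.098, 0.132]
tcp_rot: [0.709, 0.705, 0.001, 0.001]
contact_force: [0.8, 0.0, -1.6]
width: 0.0301
grasp_force: 59.6
time: 35.75
position: [0.4658, 0.2119, 0.129]
tcp_rot: [0.709, 0.705, 0.0, 0.0]
contact_force: [0.4, 0.4, -2.6]
width: 0.0298
grasp_force: 59.8
dish blue (282, 297) 0.4652 0.1368 r 0.0368
dish blue (150, 235) 0.3564 0.1936 r 0.0316
dish blue (278, 211) 0.4624 0.2134 r 0.0308
held [0.46635251 0.21359784]
t 35.8 pos [0.4658 0.2119 0.129 ] w 0.0299 shift [ 0.02 -0.22 10.05] turn [ 0.   0.  -0.4]
```

```bash
python3 -m handwheel '[[1,[0,-0.3,2],[0,0,0]],[1,[0,-0.3,5],[0,0,0]],[1,[0,-0.3,7.5],[0,0,0]],[1,[0,-0.3,9],[0,0,0]],[1,[0,-0.3,9.5],[0,0,0]]]' >/dev/null
python3 -m handwheel '[[1,[0,0,0.1],[0,0,0]],[1,[0,0,0.2],[0,0,0]],[1,[0,0,0.2],[0,0,0]]]'
python3 -m handwheel '[[1,[0,0,0.05],[0,0,0]],[1,[0,0,0.1],[0,0,0]],[1,[0,0,0.1],[0,0,0]]]'
```

```text
time: 36.6
position: [0.463, 0.2128, 0.033]
tcp_rot: [0.709, 0.705, 0.001, 0.0]
contact_force: [-0.4, -0.6, -1.3]
width: 0.0301
grasp_force: 59.9
time: 36.9
position: [0.4621, 0.2127, 0.0311]
tcp_rot: [0.709, 0.705, 0.0, 0.0]
contact_force: [-0.5, -0.0, -2.4]
width: 0.0302
grasp_force: 59.9
```

```bash
python3 -m handwheel '[[1,[0,0,0.05],[0,0,0]],[1,[0,0,0.1],[0,0,0]],[1,[0,0,0.1],[0,0,0]]]'
python3 -m handwheel '[[-1,[0,0,0],[0,0,0]],[-1,[0,0,0],[0,0,0]],[-1,[0,0,0],[0,0,0]],[-1,[0,0,0],[0,0,0]],[-1,[0,0,0],[0,0,0]]]' >/dev/null
python3 -m handwheel '[[-1,[0,0,-2],[0,0,0]],[-1,[0,0,-5],[0,0,0]],[-1,[0,0,-8],[0,0,0]],[-1,[0,0,-12],[0,0,0]],[-1,[0,0,-16],[0,0,0]]]' >/dev/null
python3 -m handwheel '[[-1,[0,-3,-2],[0,0,0]],[-1,[0,-6,-3],[0,0,0]],[-1,[0,-8,-3],[0,0,0]],[-1,[0,-8,-3],[0,0,0]],[-1,[0,-8,-3],[0,0,0]]]'
python3 - <<'E'
from h import *
from bench import imaging
o=[]
t=imaging.snapshot("top")["pixels"][120:280,110:430];s=imaging.snapshot("scene")["pixels"][140:310,140:420]
cv2.imwrite("pics/end.png",np.vstack([cv2.resize(t,(560,280)),cv2.resize(s,(560,320))])[:,:,::-1])
E
```

```text
time: 37.2
position: [0.4622, 0.2128, 0.0309]
tcp_rot: [0.709, 0.705, 0.0, 0.0]
contact_force: [-4.6, -1.9, 8.5]
width: 0.0302
grasp_force: 61.0
time: 38.7
position: [0.3821, 0.2132, 0.22]
tcp_rot: [0.709, 0.705, 0.0, 0.0]
contact_force: [-0.2, -0.3, 0.1]
width: 0.0854
grasp_force: 0.0
```

View pics/end.png

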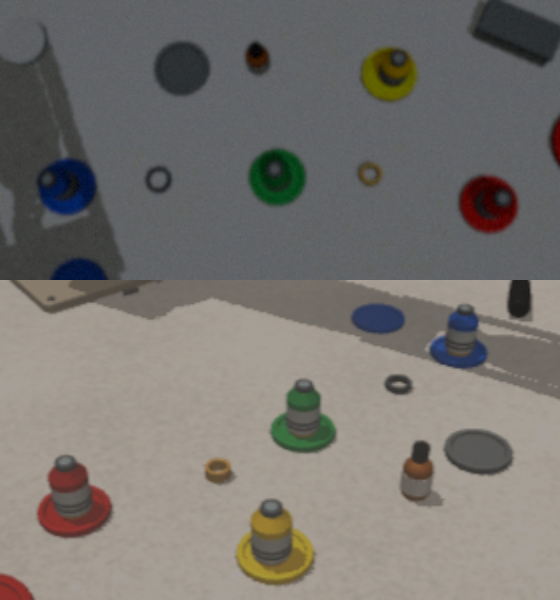

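All four lenses stand upright inside the dish of their own colour (lower view: red (70,490), yellow (270,535), green (303,410), blue (462,335)). The spare dish is empty, and the bottle is standing untouched at (418,475).

```bash
python3 -c "
from bench import ctrl
print(ctrl.close_job())"
```

```text
the job is handed in; nothing more can be done
None
```

All four objectives stand upright in the dish of their own colour, the oil bottle was not touched, and the job was handed in at about 39 s of the 136 s allowed.

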